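# Free the ratchet pawl and close the flask press

## Robot

A 6-joint arm with a two-finger parallel gripper is mounted at the origin on a cart in front of the work surface, level with it; the furniture and walls round the work are solid. World frame = base frame: x ahead of the robot, y to its left, z up, the work surface at z = 0. Lengths are in m, angles in rad, forces in N, time in s.
With the tool pointing down it reaches from about 0.35 to 0.975 m from the base axis. Payload 4.9 kg.
Tool frame: the origin (TCP) lies between the finger pads; the fingertips stand 11 mm ahead of it and the grasp point (between the pads) lies 8 mm behind it (finger_overhang is the distance from the TCP to the fingertips, in m); x points along the fingers, y is the direction in which the jaws open and shut, and the axes are right-handed (so a half turn about x gives the same grasp; the last joint's range is limited). The gripper opens to 85 mm and grips with 20 to 120 N. Pads are 22 mm wide; open, the fingers measure 114 mm over their backs; the gripper's body (76 mm by 85 mm) begins 54 mm behind the grasp point. The pads swing forward as they close: fully open they stand 13 mm farther back than shut.
Start: joints at [1.006, 0.053, 1.613, -0, 1.476, -0.119], TCP at [0.269, 0.564, 0.242] pointing down, gripper open.
Joint ranges: [-3.01, 3.01], [-1.01, 2.22], [0.06, 2.58], [-1.02, 4.17], [0.09, 2.62], [-3.14, 3.14]. Speed limits (rad/s): [2.57, 2.57, 3.14, 3.14, 3.14, 3.14].

## Interface

Orientations are given as a 3x3 rotation matrix whose columns are the frame's x, y, z axes.
In Python, from cell import state, grab_frame, camera_model, close_job, finger_overhang gives the robot as it stands.
- The arm moves only by the tool step_arm, never from a script. Its argument "deltas" is a list of rows, each a list of 4 numbers: the shift along the tool's x, y, z in cm, then the turn about the tool's x in rad. A call has 1 to 8 rows; each row shifts and turns the pose as measured when the row begins, along the tool's axes as they then stand; what a row does not reach is not made up. A row lasts 1/10 s, in which the tool goes at most 50 mm and 8.59 degrees, less where a joint would pass 70% of its speed; a pose out of reach is approached as far as the arm can. A call with a gripper value outside its range is refused whole. "hand" is the opening, from -1 (shut) to 1 (fully open), set as the call begins (left out, the last holds). The fingers move at their own pace and stop on an object; "newtons" is the grip in N (left out, the last holds). Time passes only in rows, so rows that do not move let the fingers close. It gives the time, the measured TCP pose, the force and the opening at its end, in the units of the state.
- state(): the state, without advancing time (a new reading comes with each control period).
- grab_frame(name): name is "scene" or "top"; returns (picture, depth): 384x512x3 uint8, red, green, blue; 384x512 float32, m along the optical axis (not along the pixel's ray), 0 where there is no reading.
- camera_model(name): a dict with "K" (3x3 intrinsics, pixels), "R" (3x3) and "t" (3): a world point X has camera coordinates R X + t. Camera axes: x right, y down, z forward; pixel columns grow to the right and rows downward; lengths in m; the calibration is good to about 2 mm. A picture is of the moment at which its call begins. camera_model takes no time and is no camera call.
- close_job(): hands the job in, once; it reports no verdict.
The state is a dict: "t": time; "joint_positions": joint angles; "qvel": joint speeds; "joint_efforts": joint torques, N m; "tcp_pos": TCP position; "eef_rot": TCP orientation; "ft_force": force on the tool from outside, world axes, zero at the start; "torque": the same for the moment, N m; "finger_gap": opening from 0.0 (shut) to 1.0 (fully open).
Only numpy, scipy, OpenCV 4.12 (cv2) and the standard library are available. Lean on these libraries where they do the work, as an engineer would, in place of code of your own. Each camera call takes 0.05 s, during which the arm holds its last target.

## Task

Close the flask press on the bench: first press the thumb plate of the ratchet pawl down until the pawl is well clear of the toothed wheel (it stays there by itself), then push the raised press arm down by its cross handle until it is fully home on its stop. Leave the arm down and the pawl free, do not lift the arm or force it past the engaged pawl, and leave the bottle, the tin and the plaster model where they stand.

Things in the scene. Friction and masses are not known exactly. Their poses are not given: they have to be found in the camera images.
- flask_press: Small fixed lever press: grey base 220 x 150 x 20 mm, aluminium flask 74 mm across, its top 70 mm above the bench. Origin on the bench top, in the arm's plane, 90 mm behind the base's front edge. x points level from the handle end to the arm's pivot (away from the robot at yaw 0), y left, z up. Arm swings in the plane y = 0; toothed wheel (52 mm radius, on the pivot axis) and pawl at y = 45 mm.
- pivot_point (a point): Centre of the arm's pivot; level axis along the press's y; in the press frame at (80, 0, 130) mm.
- handle (a point): Centre of the press arm's cross handle: a black round bar, 20 mm in diameter, 76 mm long, level along the press's y, 190 mm from the pivot; moves with the arm. The arm below it is 20 mm wide and 14 mm thick.
- press_arm (a joint): Arm angle, rad: 0 to 0.07 at the start; the arm rises toward its handle at (0.95 - value) above level; grows going down; 0.95 = fully down on its stop, arm level, pad on the flask, handle centre 130 mm above the bench. Blocked at about 0.1 while the pawl is engaged. Friction keeps it where it is left; with the pawl free the handle needs a push of about 3 to 8 N.
- pawl (a joint): Angle of the pawl, rad: 0 = engaged in the wheel (start); grows as the thumb plate is pressed down; the pawl clears the teeth at about 0.2; 0.45 = plate fully down on its stop. It has no return spring and stays where it is left (friction, about 3 N at the plate).
- thumb_plate (a point): Centre of the top face of the pawl's thumb plate: dark steel, 36 x 36 x 6 mm, ribbed, level at the start; then at (-28, 127, 95) mm in the press frame. Turns with the pawl about a level axis (along the press's y) through (14, 45, 80) mm, and sinks about 18 mm from engaged to fully down.
- bottle_mid (a point): Loose white bottle with blue cap, 42 mm across, 103 mm tall; point 50 mm up its axis. Bystander, left behind the press.
- tin_mid (a point): Loose round tin with blue lid, 64 mm across, 28 mm tall; its centre. Bystander, left in front of the press.
- model_mid (a point): Loose plaster arch model, 62 x 66 x 28 mm; point 12 mm up. Bystander, right of the press.

How it is judged:
On the way, in this order (a step that is already met when the one before it is completed fails the run):
1. the pawl is pressed clear of the teeth while the arm is still up (value of joint pawl above 0.25 rad and value of joint press_arm below 0.2 rad), for 0.2 s.
2. the arm is pushed fully down (value of joint press_arm above 0.9 rad), for 0.2 s.
At the end, for the whole second after the job is handed in: The arm is down within 0.05 rad of its stop, the pawl is still clear of the teeth (above 0.2 rad), and the bottle, tin and plaster model are within 25 mm of where they stood (value of joint press_arm above 0.9 rad and value of joint pawl above 0.2 rad and distance of each of bottle_mid, tin_mid, model_mid from where it was at the start of the episode below 0.025 m); the robot touches nothing.
It fails at once if the arm was lifted (value of joint press_arm below -0.03 rad).
It fails at once if the arm was forced past the engaged pawl (value of joint press_arm above 0.2 rad and value of joint pawl below 0.12 rad).
It fails at once if a bystander was pushed, lifted or carried (distance of any of bottle_mid, tin_mid, model_mid from where it was at the start of the episode above 0.03 m).
It also fails if it takes over 38 s, if anything falls off the work surface, if the arm or the gripper's body presses on something with over 40 N, if the wrist force passes 120 N, or if a joint passes its speed limit or range.

## Working session

There is one attempt and no reset: what is moved stays moved. The work goes in short steps, Python scripts to look and compute and a tool call to move; the robot and the scene stay as the last step left them, time stands still between calls to the robot, and variables do not carry over. Pictures are saved under pics/ and viewed, and the job is handed in when it is done.

Besides the shell and the picture viewer there is one more tool, called after "Emit:" as name(argument=value, ...) on one line, values as JSON. step_arm: Moves the arm, as the interface text tells. Its arguments: {"type":"object","properties":{"deltas":{"type":"array"},"hand":{"type":"number"},"newtons":{"type":"number"}},"required":["deltas"]}

```bash
mkdir -p pics
python3 - <<'E'
from cell import *
import cv2,numpy as np
s=state();print(s['t'],s['tcp_pos'],s['eef_rot'],s['ft_force'],s['finger_gap'],finger_overhang if not callable(finger_overhang) else finger_overhang())
for n in('scene','top'):
    p,d=grab_frame(n);np.savez(f'pics/{n}0.npz',p=p,d=d);cv2.imwrite(f'pics/{n}0.png',p[:,:,::-1]);c=camera_model(n);print(n,c)
E
ls
```

```text
0.0 [0.26913209 0.56340556 0.24101758] [[-1.12269692e-03  4.31142575e-01  9.02283115e-01]
 [-1.75835160e-03  9.02281438e-01 -4.31143961e-01]
 [-9.99997824e-01 -2.07057495e-03 -2.54888353e-04]] [-0.06954329  0.7992866   0.16250021] 0.9981549251322099 0.011
scene {'K': array([[406.06402057,   0.        , 252.20327497],
       [  0.        , 406.06402057, 198.43443162],
       [  0.        ,   0.        ,   1.        ]]), 'R': array([[ 0.60981035, -0.79250171,  0.00850703],
       [-0.47958192, -0.37752942, -0.79213176],
       [ 0.63097743,  0.47897033, -0.61029084]]), 't': array([-0.35126508,  0.45239851,  0.56602813])}
top {'K': array([[362.46995836,   0.        , 254.97051219],
       [  0.        , 362.46995836, 196.10781971],
       [  0.        ,   0.        ,   1.        ]]), 'R': array([[ 0.01664474, -0.99941008,  0.03004075],
       [-0.99766992, -0.01858893, -0.06564441],
       [ 0.06616411, -0.02887812, -0.99739078]]), 't': array([0.00596069, 0.64043502, 0.98590947])}
pics
```

View pics/scene0.png

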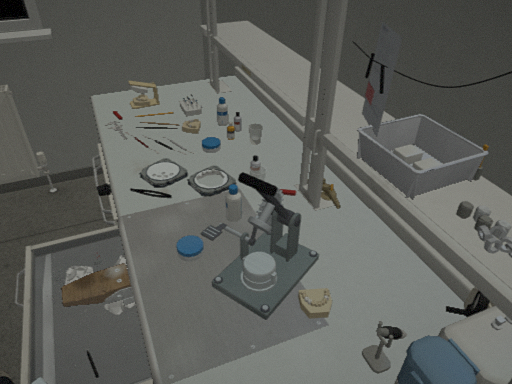

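View pics/top0.png

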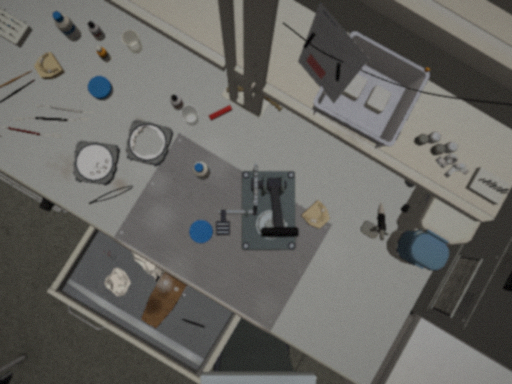

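The top view shows the press nearly square to the image: base about (241–297, 171–249), handle bar around (280, 232), ribbed plate around (223, 228), tin (201, 232), bottle (201, 170) and model (317, 214). I'll measure these next.

```bash
cat > h.py <<'E'
import numpy as np,cv2
from cell import *
def cloud(n,d):
    c=camera_model(n);K=c['K'];v,u=np.mgrid[:384,:512]
    P=np.stack([(u-K[0,2])/K[0,0]*d,(v-K[1,2])/K[1,1]*d,d],-1)
    return (P-c['t'])@c['R']
def proj(n,X):
    c=camera_model(n);q=c['K']@(c['R']@np.asarray(X)+c['t']);return q[:2]/q[2]
E
python3 - <<'E'
from h import *
z=np.load('pics/top0.npz');p,d=z['p'],z['d'];C=cloud('top',d)
def m(name,mask):
    mask=mask&(d>0)
    n,l,st,ce=cv2.connectedComponentsWithStats(mask.astype(np.uint8))
    i=1+np.argmax(st[1:,4]);k=l==i;X=C[k]
    r=cv2.minAreaRect(X[:,:2].astype(np.float32)*1000)
    print(name,st[i],X.mean(0).round(4),np.median(X[:,2]).round(4),r)
box=np.zeros((384,512),bool);box[150:270,190:340]=1
Z=C[...,2]
a=box.copy();a[:,:212]=0;a[:,232:]=0;m('plate',a&(Z>.08)&(Z<.11))
m('base',box&(Z>.012)&(Z<.028))
a=box.copy();a[:222]=0;a[:,255:]&=1;a[:,:255]=0;m('handle',a&(Z>.2))
a=box.copy();a[:,:260]=0;m('arm',a&(Z>.1))
m('model',box&(np.mgrid[:384,:512][1]>300)&(Z>.01)&(Z<.05))
m('tin',box&(np.mgrid[:384,:512][1]<215)&(Z>.02)&(Z<.04))
m('bottle',box&(np.mgrid[:384,:512][1]<215)&(Z>.06))
i=cv2.resize(p[150:270,180:340],None,fx=5,fy=5,interpolation=cv2.INTER_CUBIC)[:,:,::-1];cv2.imwrite('pics/topz.png',i)
print((Z[215:240:2,205:260:3]*1000).astype(int))
E
```

```text
plate [215 210  17  26 310] [0.5628 0.1014 0.0927] 0.0941 ((566.6146240234375, 101.2450942993164), (38.310447692871094, 67.04463195800781), 86.192138671875)
base [ 241  189   54   61 1336] [ 0.5479 -0.0017  0.0208] 0.0206 ((577.6022338867188, -18.54070281982422), (166.63449096679688, 146.80035400390625), 1.0838738679885864)Traceback (most recent call last):
  File "<stdin>", line 13, in <module>
numpy._core._exceptions._UFuncOutputCastingError: Cannot cast ufunc 'bitwise_and' output from dtype('int64') to dtype('bool') with casting rule 'same_kind'
```

Run:
```python
from h import *
z=np.load('pics/top0.npz');p,d=z['p'],z['d'];C=cloud('top',d)
U=np.mgrid[:384,:512][1];V=np.mgrid[:384,:512][0]
def m(name,mask):
    mask=mask&(d>0)
    n,l,st,ce=cv2.connectedComponentsWithStats(mask.astype(np.uint8))
    i=1+np.argmax(st[1:,4]);k=l==i;X=C[k]
    r=cv2.minAreaRect(X[:,:2].astype(np.float32)*1000)
    print(name,st[i],X.mean(0).round(4),np.median(X[:,2]).round(4),np.round(cv2.boxPoints(r)).tolist())
box=np.zeros((384,512),bool);box[150:270,190:340]=1
Z=C[...,2]
m('plate',box&(U>212)&(U<232)&(V>217)&(Z>.08)&(Z<.11))
m('base',box&(Z>.012)&(Z<.028))
m('handle',box&(V>222)&(U>255)&(Z>.2))
m('arm',box&(U>262)&(V<226)&(Z>.135))
m('model',box&(U>300)&(Z>.01)&(Z<.05))
m('tin',box&(U<215)&(Z>.02)&(Z<.04))
m('bottle',box&(U<215)&(Z>.06))
i=cv2.resize(p[150:270,180:340],None,fx=5,fy=5,interpolation=cv2.INTER_CUBIC)[:,:,::-1];cv2.imwrite('pics/topz.png',i)
s=np.load('pics/scene0.npz')['p'];cv2.imwrite('pics/scz.png',cv2.resize(s[160:330,170:350],None,fx=3.5,fy=3.5,interpolation=cv2.INTER_CUBIC)[:,:,::-1])
```

```text
plate [215 218  15  18 236] [0.5537 0.1022 0.0948] 0.095 [[534.0, 120.0], [535.0, 84.0], [578.0, 85.0], [577.0, 121.0]]
base [ 241  189   54   61 1336] [ 0.5479 -0.0017  0.0208] 0.0206 [[493.0, 53.0], [496.0, -94.0], [662.0, -90.0], [660.0, 56.0]]
handle [261 223  37  14 383] [ 0.5524 -0.0244  0.2895] 0.2915 [[542.0, 12.0], [543.0, -62.0], [569.0, -62.0], [568.0, 12.0]]
arm [263 177  23  49 677] [ 0.6237 -0.023   0.1876] 0.1787 [[563.0, 0.0], [564.0, -55.0], [681.0, -53.0], [680.0, 2.0]]
model [301 201  28  28 486] [ 0.5906 -0.1527  0.0216] 0.021 [[544.0, -151.0], [588.0, -200.0], [634.0, -159.0], [590.0, -110.0]]
tin [190 220  23  24 430] [0.5401 0.1648 0.0287] 0.0287 [[508.0, 192.0], [510.0, 133.0], [572.0, 135.0], [571.0, 194.0]]
bottle [192 162  16  16 204] [0.7031 0.1645 0.0857] 0.08 [[685.0, 185.0], [685.0, 146.0], [725.0, 147.0], [724.0, 186.0]]
```

View pics/topz.png

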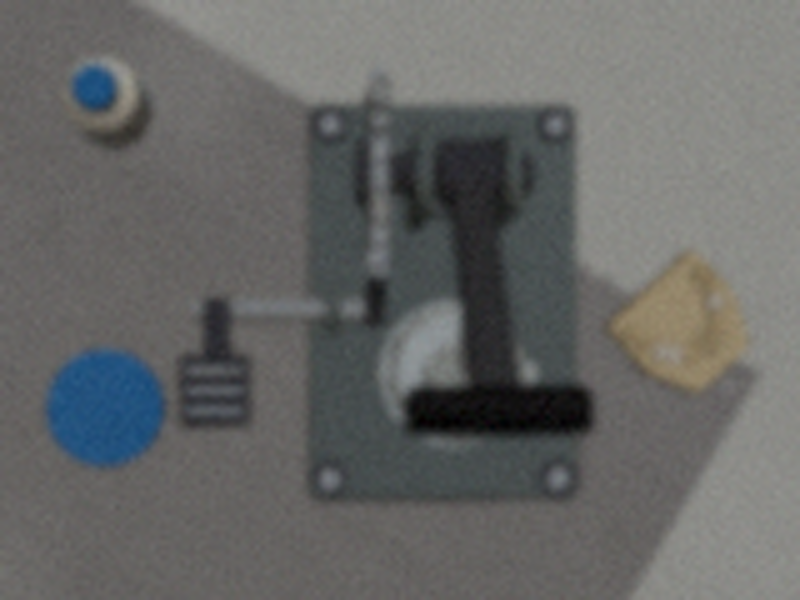

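View pics/scz.png

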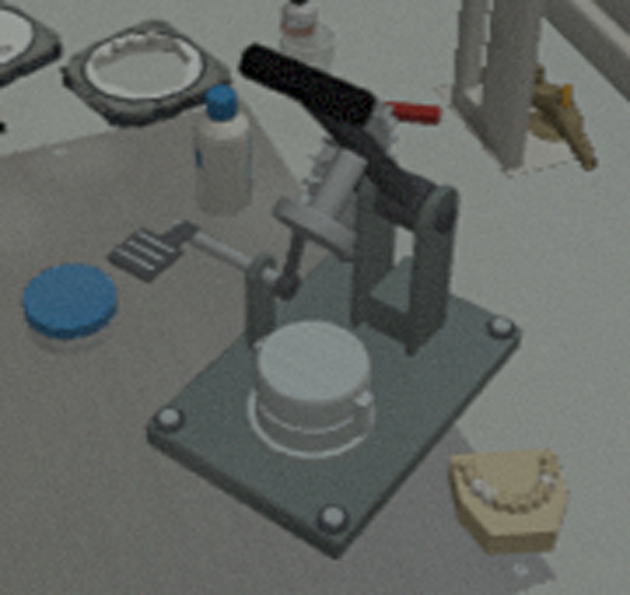

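Pose: press origin is about (0.584, -0.024) with yaw about 0.015. The plate centre is at (0.553, 0.102, 0.095) and the handle at (0.55, -0.025, 0.281). I'll shut the gripper, square the tool and travel to above the plate.

Emit:
step_arm(deltas=[[0,0,0,-0.148],[0,0,0,-0.148],[0,0,0,-0.148],[0,-2,1,0],[0,-4,2.5,0],[0,-4,2.5,0],[0,-4,2.5,0],[0,-4,2.5,0]], hand=-1)

```text
t: 0.9
tcp_pos: [0.3799, 0.3815, 0.2357]
eef_rot: [[-0.007, -0.022, 1.0], [-0.008, 1.0, 0.022], [-1.0, -0.007, -0.007]]
ft_force: [-0.0, -0.2, 0.3]
finger_gap: -0.003
```

Emit:
step_arm(deltas=[[0,-4,2.5,0.01],[0,-4,2.5,0.01],[0,-4,2.5,0],[0,-4,2.5,0],[0,-4,2.5,0],[0,-4,2.5,0],[0,-3,1.5,0],[0,0,0,0]])

```text
t: 1.7
tcp_pos: [0.5512, 0.0953, 0.2328]
eef_rot: [[-0.01, 0.005, 1.0], [-0.009, 1.0, -0.005], [-1.0, -0.009, -0.01]]
ft_force: [0.0, -0.1, -0.6]
finger_gap: -0.001
```

Emit:
step_arm(deltas=[[1,1,0.2,0],[3,0,0,0],[3,0,0,0],[3,0,0,0],[0.5,0,0,0],[0,0,0,0]])

```text
t: 2.3
tcp_pos: [0.5491, 0.1126, 0.1212]
eef_rot: [[-0.013, -0.001, 1.0], [-0.006, 1.0, 0.001], [-1.0, -0.006, -0.013]]
ft_force: [-0.5, -0.9, 0.3]
finger_gap: 0.001
```

Run:
```python
from h import *
s=state();print(s['tcp_pos'],s['ft_force'])
for n in('scene','top'):
    p,d=grab_frame(n);np.savez(f'pics/{n}1.npz',p=p,d=d)
    a=p[100:330,130:350] if n=='scene' else p[130:280,160:340]
    cv2.imwrite(f'pics/{n}1.png',cv2.resize(a,None,fx=2.6 if n=='scene' else 4,fy=2.6 if n=='scene' else 4,interpolation=cv2.INTER_CUBIC)[:,:,::-1])
```

```text
[0.54906134 0.11264987 0.12117225] [-0.54869803 -0.85765132  0.26162834]
```

View pics/scene1.png

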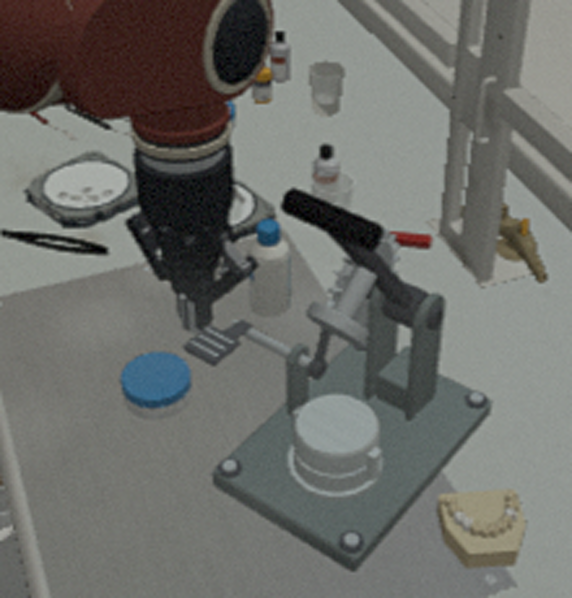

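View pics/top1.png

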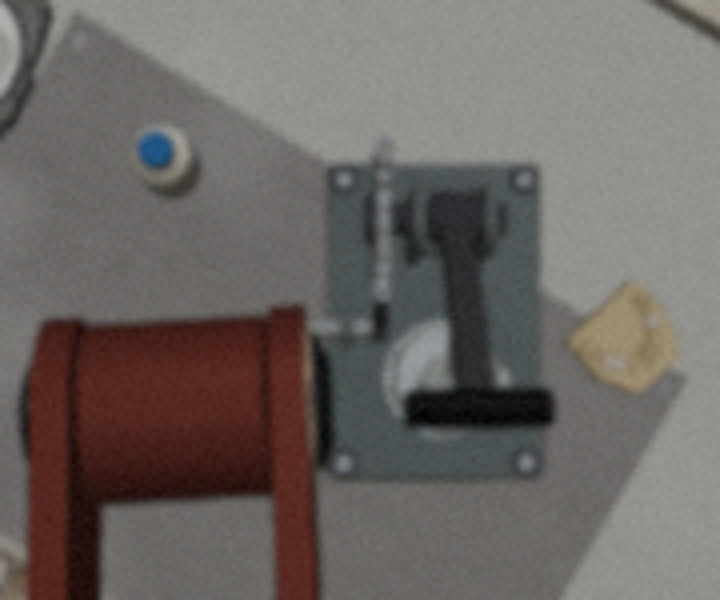

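The scene picture shows the shut tips at about (195, 325), just over the ribbed plate at (215, 343), and slightly left of its centre. The top picture shows the wrist clear of the handle. I'll shift right a little and press.

Emit:
step_arm(deltas=[[0,-0.7,0.3,0],[0.7,0,0,0],[0.7,0,0,0],[0.7,0,0,0],[0.6,0,0,0],[0.6,0,0,0]])

```text
t: 3.0
tcp_pos: [0.5552, 0.1051, 0.0945]
eef_rot: [[-0.006, -0.0, 1.0], [-0.005, 1.0, 0.0], [-1.0, -0.005, -0.006]]
ft_force: [-5.3, -0.4, 5.7]
finger_gap: 0.002
```

Emit:
step_arm(deltas=[[0.5,0,0,0],[0.5,0,0,0],[0.5,0,0,0]])

```text
t: 3.3
tcp_pos: [0.5558, 0.1053, 0.0896]
eef_rot: [[-0.011, -0.001, 1.0], [-0.006, 1.0, 0.001], [-1.0, -0.006, -0.011]]
ft_force: [-20.9, -1.4, 33.8]
finger_gap: -0.005
```

The force has reached 34 N with the tip at z≈0.078, which looks like the plate's stop. I'll rise and check.

Emit:
step_arm(deltas=[[-1,0,0,0],[-4,1,0,0],[-5,1,0,0],[-5,1,0,0],[-5,0,0,0],[-5,0,0,0],[-3,0,0,0],[0,0,0,0]])

```text
t: 4.1
tcp_pos: [0.5592, 0.1377, 0.3766]
eef_rot: [[-0.011, 0.0, 1.0], [-0.006, 1.0, -0.0], [-1.0, -0.006, -0.011]]
ft_force: [-0.3, 0.5, 0.7]
finger_gap: 0.0
```

Run:
```python
from h import *
s=state();print(s['t'],s['tcp_pos'],s['ft_force'])
for n in('scene',):
    p,d=grab_frame(n);np.savez(f'pics/{n}2.npz',p=p,d=d)
    a=p[100:330,130:350]
    cv2.imwrite(f'pics/{n}2.png',cv2.resize(a,None,fx=2.6,fy=2.6,interpolation=cv2.INTER_CUBIC)[:,:,::-1])
C=cloud('scene',d)
k=(abs(C[...,0]-.553)<.022)&(abs(C[...,1]-.104)<.022)&(C[...,2]>.05)&(C[...,2]<.11)
X=C[k];print(len(X))
if len(X)>10:
    A=np.c_[X[:,0]-.553,X[:,1]-.104,np.ones(len(X))];w=np.linalg.lstsq(A,X[:,2],rcond=None)[0];print(w,'tilt',np.arctan(w[0]))
d0=np.load('pics/scene0.npz')['d'];C=cloud('scene',d0)
X=C[(abs(C[...,0]-.553)<.022)&(abs(C[...,1]-.104)<.022)&(C[...,2]>.05)&(C[...,2]<.11)]
A=np.c_[X[:,0]-.553,X[:,1]-.104,np.ones(len(X))];w=np.linalg.lstsq(A,X[:,2],rcond=None)[0];print('before',w)
```

```text
4.1 [0.55917431 0.1377304  0.37662394] [-0.2923079   0.45785365  0.68697086]
232
[0.43882963 0.04270453 0.07479685] tilt 0.41352591105707054
before [0.03833226 0.02366758 0.09443678]
```

View pics/scene2.png

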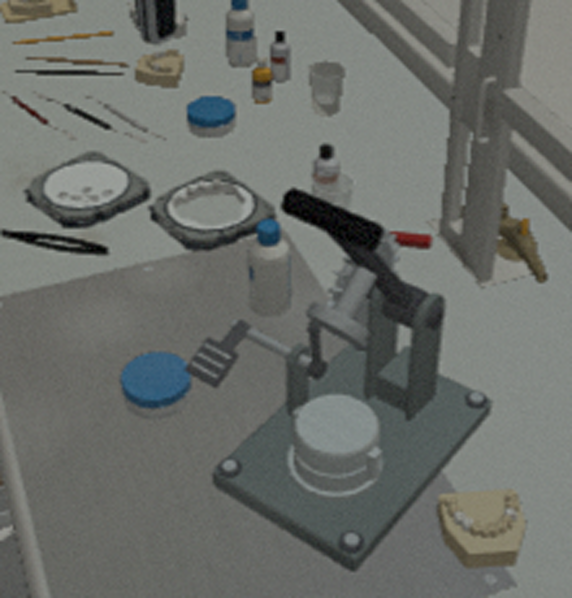

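The pawl is down: the plate, near (213, 362), is tilted about 0.41 rad and stays there. The arm is still up. I'll move above the handle.

Emit:
step_arm(deltas=[[0,-4,0,0],[0,-4,0,0],[0,-4,0,0],[0,-3.5,0,0],[1.5,0,0,0],[1.5,0,0,0],[0,0,0,0]])

```text
t: 4.85
tcp_pos: [0.5547, -0.0215, 0.3254]
eef_rot: [[-0.035, -0.002, 0.999], [-0.003, 1.0, 0.002], [-0.999, -0.003, -0.035]]
ft_force: [0.3, 0.2, 0.7]
finger_gap: -0.002
```

Emit:
step_arm(deltas=[[0.8,0,0,0],[0.8,0,0,0],[0.8,0,0,0],[0.8,0,-0.5,0],[0.8,0,-0.8,0],[0.8,0,-0.7,0]])

```text
t: 5.45
tcp_pos: [0.533, -0.0195, 0.288]
eef_rot: [[-0.03, -0.008, 1.0], [-0.01, 1.0, 0.008], [-1.0, -0.009, -0.03]]
ft_force: [-0.2, -0.9, 6.1]
finger_gap: 0.002
```

Emit:
step_arm(deltas=[[0.8,0,-0.3,0],[0.8,0,-0.5,0],[0.8,0,-0.6,0],[0.8,0,-0.5,0]])

```text
t: 5.85
tcp_pos: [0.5118, -0.0197, 0.2656]
eef_rot: [[-0.025, -0.011, 1.0], [-0.016, 1.0, 0.011], [-1.0, -0.015, -0.025]]
ft_force: [-4.3, -1.3, 7.1]
finger_gap: -0.002
```

Emit:
step_arm(deltas=[[0.9,0,0,0],[0.9,0,-0.2,0],[0.9,0,-0.3,0],[0.9,0,-0.4,0]])

```text
t: 6.25
tcp_pos: [0.4995, -0.0195, 0.2342]
eef_rot: [[-0.027, -0.014, 1.0], [-0.019, 1.0, 0.013], [-0.999, -0.019, -0.027]]
ft_force: [-2.1, -0.6, 5.0]
finger_gap: 0.004
```

Run:
```python
from h import *
p,d=grab_frame('scene')
a=p[100:330,130:350]
cv2.imwrite('pics/scene3.png',cv2.resize(a,None,fx=2.6,fy=2.6,interpolation=cv2.INTER_CUBIC)[:,:,::-1])
```

```text
(no output)
```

View pics/scene3.png

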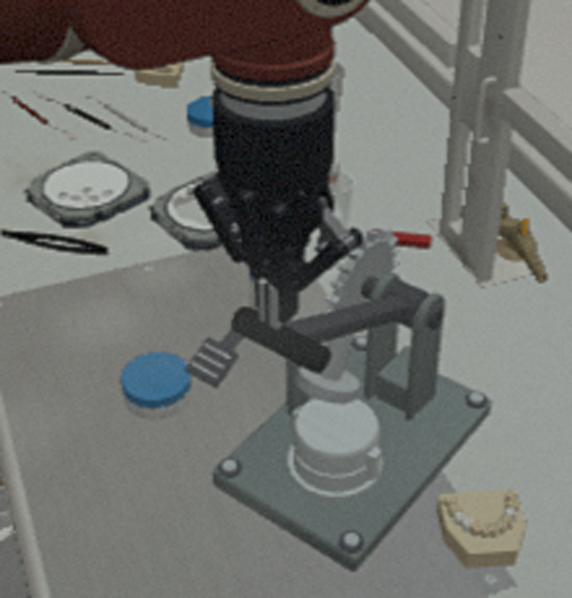

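The tips near (270, 300) sit on the handle (280, 335), and the arm is about half way down. I'll continue.

Emit:
step_arm(deltas=[[1,0,-0.4,0],[1,0,-0.4,0],[1,0,-0.3,0],[1,0,-0.3,0],[1,0,-0.2,0],[1,0,-0.2,0]])

```text
t: 6.9
tcp_pos: [0.4785, -0.0198, 0.1721]
eef_rot: [[-0.025, -0.016, 1.0], [-0.019, 1.0, 0.016], [-0.999, -0.019, -0.026]]
ft_force: [0.6, 0.4, 3.8]
finger_gap: 0.003
```

Emit:
step_arm(deltas=[[0.9,0,0,0],[0.9,0,0,0],[0.7,0,0,0],[0.5,0,0,0]])

```text
t: 7.3
tcp_pos: [0.4776, -0.02, 0.1498]
eef_rot: [[-0.032, -0.016, 0.999], [-0.018, 1.0, 0.016], [-0.999, -0.017, -0.032]]
ft_force: [-19.6, 3.7, 35.4]
finger_gap: 0.005
```

It's on the stop, with 35 N at the tip. I'll hold briefly, then lift straight off.

Emit:
step_arm(deltas=[[0.3,0,0,0],[0.1,0,0,0],[-1,0,0,0],[-3,0,0,0],[-4,0,0,0],[-4,0,0,0],[-4,0,0,0],[0,0,0,0]])

```text
t: 8.1
tcp_pos: [0.4834, -0.0167, 0.3113]
eef_rot: [[-0.036, -0.017, 0.999], [-0.016, 1.0, 0.016], [-0.999, -0.015, -0.036]]
ft_force: [0.3, -0.7, 1.0]
finger_gap: -0.003
```

Run:
```python
from h import *
s=state();print(s['t'],s['tcp_pos'],s['ft_force'])
p,d=grab_frame('scene');C=cloud('scene',d)
a=p[100:330,130:350]
cv2.imwrite('pics/scene4.png',cv2.resize(a,None,fx=2.6,fy=2.6,interpolation=cv2.INTER_CUBIC)[:,:,::-1])
X=C[(abs(C[...,0]-.553)<.022)&(abs(C[...,1]-.104)<.022)&(C[...,2]>.05)&(C[...,2]<.11)]
A=np.c_[X[:,0]-.553,X[:,1]-.104,np.ones(len(X))];w=np.linalg.lstsq(A,X[:,2],rcond=None)[0];print('plate',w)
X=C[(abs(C[...,0]-.474)<.02)&(abs(C[...,1]+.024)<.035)&(C[...,2]>.1)&(C[...,2]<.19)];print('handle',len(X),X.mean(0),np.percentile(X[:,2],[5,50,95]))
X=C[(C[...,0]>.50)&(C[...,0]<.6)&(abs(C[...,1]+.024)<.008)&(C[...,2]>.11)&(C[...,2]<.19)];print('arm',len(X),np.polyfit(X[:,0],X[:,2],1))
p0=np.load('pics/scene0.npz');C0=cloud('scene',p0['d'])
for n,c,h in(('tin',(.54,.165),(.015,.04)),('bottle',(.705,.165),(.02,.12)),('model',(.59,-.153),(.012,.04))):
    print(n,[ (len(Y),Y.mean(0).round(4)) for Q in(C0,C) for Y in[Q[(np.hypot(Q[...,0]-c[0],Q[...,1]-c[1])<.05)&(Q[...,2]>h[0])&(Q[...,2]<h[1])]]])
```

```text
8.1 [ 0.48336168 -0.0167175   0.31126723] [ 0.25048538 -0.73964977  0.98995828]
plate [0.4255988  0.02864551 0.07469959]
handle 393 [ 0.47305476 -0.02656562  0.13537414] [0.12696171 0.13644815 0.14002981]
arm 253 [0.00071961 0.13531633]
tin [(475, array([0.5396, 0.1594, 0.0266])), (473, array([0.539 , 0.1594, 0.0265]))]
bottle [(437, array([0.6995, 0.1567, 0.0632])), (358, array([0.6986, 0.1547, 0.0565]))]
model [(732, array([ 0.5887, -0.1579,  0.0206])), (733, array([ 0.5887, -0.1577,  0.0206]))]
```

View pics/scene4.png

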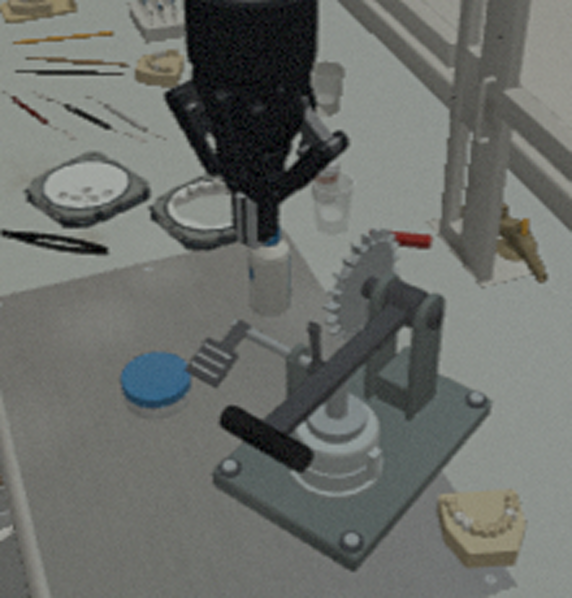

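The arm is level, with the handle at (265, 437) and its pad on the flask. The plate at (213, 362) is still tilted, the pawl is away from the wheel, and the bystanders haven't moved. The gripper is free, so I'll hand in.

```bash
python3 -c "
from cell import *
print(close_job())"
```

```text
the job is handed in; nothing more can be done
None
```

The flask press is closed and the job is handed in. I pressed the thumb plate down to its stop with the shut fingertips, then pushed the cross handle down its arc until it was home, and lifted clear. It took about 8 s, and the highest tip force I read was about 40 N, at each stop.

My last checks, all from the camera after lifting clear:
- **Pawl:** the plate is tilted about 0.40 rad and sits about 20 mm lower than at the start, so the pawl is still well clear of the wheel.
- **Arm:** it is level (slope 0.0007) and its handle top is at 140 mm, which matches fully down.
- **Bystanders:** the tin and model moved less than 1 mm. The bottle reading shifted about 2 mm in the plane and 7 mm in height because the gripper partly hid it. It looks untouched in the picture.
- **Contact:** the gripper was about 16 cm above the handle with wrist forces near zero.

No check failed.

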